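# Hold a busbar link over the bare pair of studs

### The job

One of the five stud pairs on the battery pack still lacks its link: pick up the loose link with the black grip, carry it over the top of the standing screen (not round its ends), and stop with it level about a centimetre above the tops of that bare pair's studs, a hole centred over each stud. The cells are live, so neither the link nor the robot may touch the pack, the fitted links or the screen; leave the other things on the bench alone. Finish while still holding the link there, hovering and still: do not lower it on or let go.

Things in the scene. Friction and masses are not known exactly. Their poses are not given: they have to be found in the camera images.
- link: the loose link: a bare copper plate 24 mm (its x) by 66 mm (its y) and 3 mm thick, with two 14 mm holes on its y axis, 20 mm either side of the centre, and an upright black insulating grip block in the middle (18 mm along x, 24 mm along y, top 55 mm above the plate's underside). 60 to 120 g. It starts upright on a 4 mm flat blue mat, on the robot's right (-y) of the screen. Origin: centre of the plate's underside, z up.
- pack: the battery pack, fixed: six blue cells with white tops side by side along its y axis in a tray, 166 mm (x) by 272 mm (y); cell tops 106 mm above the bench, threaded studs (6 mm thick) 40 mm apart in two rows at x = -52 and +52 mm, stud tops at 122 mm, the highest part of the pack. The two end terminals of the +x row are under black caps (not part of any pair). Origin: centre of its underside on the bench.
- pair0 (a point): point midway between the two neighbouring studs of one pair (-x row, y = -80 mm in the pack's frame), at the height of the stud tops; its axes are the pack's, the studs stand 20 mm either side along y. Four of the five pairs already have a fitted link, one is bare.
- pair1 (a point): point midway between the two neighbouring studs of one pair (-x row, y = 0 in the pack's frame), at the height of the stud tops; its axes are the pack's, the studs stand 20 mm either side along y. Four of the five pairs already have a fitted link, one is bare.
- pair2 (a point): point midway between the two neighbouring studs of one pair (-x row, y = +80 mm in the pack's frame), at the height of the stud tops; its axes are the pack's, the studs stand 20 mm either side along y. Four of the five pairs already have a fitted link, one is bare.
- pair3 (a point): point midway between the two neighbouring studs of one pair (+x row, y = -40 mm in the pack's frame), at the height of the stud tops; its axes are the pack's, the studs stand 20 mm either side along y. Four of the five pairs already have a fitted link, one is bare.
- pair4 (a point): point midway between the two neighbouring studs of one pair (+x row, y = +40 mm in the pack's frame), at the height of the stud tops; its axes are the pack's, the studs stand 20 mm either side along y. Four of the five pairs already have a fitted link, one is bare.
- fitted0: a link already fitted on one of the pairs, fixed: flat copper plate 24 x 66 x 3 mm with two nuts, no grip. Origin: centre of its underside, 12 mm below the stud tops, straight below the point of its pair. Which pair it is on differs each time.
- fitted1: a link already fitted on one of the pairs, fixed: flat copper plate 24 x 66 x 3 mm with two nuts, no grip. Origin: centre of its underside, 12 mm below the stud tops, straight below the point of its pair. Which pair it is on differs each time.
- fitted2: a link already fitted on one of the pairs, fixed: flat copper plate 24 x 66 x 3 mm with two nuts, no grip. Origin: centre of its underside, 12 mm below the stud tops, straight below the point of its pair. Which pair it is on differs each time.
- fitted3: a link already fitted on one of the pairs, fixed: flat copper plate 24 x 66 x 3 mm with two nuts, no grip. Origin: centre of its underside, 12 mm below the stud tops, straight below the point of its pair. Which pair it is on differs each time.
- screen: upright grey insulating screen standing fixed between the loose link and the pack: 280 mm along its x, 6 mm thick (y), top edge 160 mm above the bench; two feet 50 mm deep. Origin: centre of its underside on the bench.
- driver: bystander, to be left alone: screwdriver lying on the bench
- wrench: bystander, to be left alone: open wrench lying on the bench
- tape: bystander, to be left alone: roll of tape, 90 mm across, 20 mm high
- dish: bystander, to be left alone: small steel bowl, 90 mm across, 30 mm high
- meter: bystander, to be left alone: orange multimeter lying flat, 85 x 170 x 32 mm
- cleaner: bystander, to be left alone: closed jar, 56 mm across, 70 mm high
- spare_cell: bystander, to be left alone: single spare cell standing alone, 148 x 39 x 104 mm
Not all that is in view belongs to the job. There is more than one size of the link; the job needs the middle-sized.

How it is judged:
By the outcome, as a careful person would: the job done as asked, in the order asked, and still so for the second after the job is handed in, while the arm keeps its last pose, push and grip.
It also fails if it takes over 32 s, if anything falls off the work surface, if the arm or the gripper's body presses on something with over 40 N, if the wrist force passes 120 N, or if a joint passes its speed limit or range.

### The arm

A 7-joint arm with a two-finger parallel gripper is mounted at the origin on the work surface. World frame = base frame: x ahead of the robot, y to its left, z up, the work surface at z = 0. Lengths are in m, angles in rad, forces in N, time in s.
With the tool pointing down it reaches from about 0.4 to 0.875 m from the base axis. Payload 6.5 kg.
Tool frame: the origin (TCP) lies on the mounting face of the last link; the fingertips stand 166 mm ahead of it and the grasp point (between the pads) lies 147 mm ahead of it; y points along the fingers, x is the direction in which the jaws open and shut, and the axes are right-handed (so a half turn about y gives the same grasp; the last joint's range is limited). The gripper opens to 88 mm and grips with 3 to 60 N. Pads are 18 mm wide; open, the fingers measure 123 mm over their backs; the gripper's body (75 mm by 187 mm) begins 45 mm behind the grasp point.
Start: joints at [-1.342, 0.536, -0.004, 1.538, 0.003, 1.067, -0.071], TCP at [0.189, 0.622, 0.405] pointing down, gripper open.
Joint ranges: [-2.7, 2.7], [-0.37, 2.16], [-1.27, 1.26], [0.24, 2.4], [-1.31, 4.45], [0.19, 1.91], [-2.76, 2.76]. Speed limits (rad/s): [2.39, 2.39, 3.14, 3.14, 3.14, 3.14, 3.14].

### API

Orientations are given as a unit quaternion [w, x, y, z].
In Python, from workcell import manip gives the robot as it stands.
- The arm moves only by the shell command python3 -m pendant 'ROWS' [FORCE]. ROWS is JSON, a list of rows, each an object of numbers: "jaw": the opening, from 0 (shut) to 1 (fully open); "dx", "dy", "dz": the shift along the tool's x, y, z in cm; "yaw": the turn about the tool's y in rad. A call has exactly 10 rows; each row shifts and turns the commanded pose from where the row before left it, along the tool's axes as they then stand; what a row does not reach is not made up. A row lasts 1/12 s, in which the tool goes at most 41.7 mm and 7.16 degrees, less where a joint would pass 70% of its speed; a pose out of reach is approached as far as the arm can. A call is refused whole if a number of a shift passes 4.17 or a number of a turn 0.125, either way. A call with a gripper value outside its range is refused whole. The fingers move at their own pace and stop on an object; FORCE is the grip in N (left out, the last holds). Time passes only in rows, so rows that do not move let the fingers close, or fill a call up. It gives the time, the measured TCP pose, the force and the opening at its end, in the units of the state.
- manip.get_state(): the state, without advancing time (a new reading comes with each control period).
- manip.camera(name): name is "scene" or "top"; returns (picture, depth): 420x560x3 uint8, red, green, blue; 420x560 float32, m along the optical axis (not along the pixel's ray), 0 where there is no reading.
- manip.get_calibration(name): a dict with "mtx" (3x3 intrinsics, pixels), "rvec" (rotation vector, rad) and "tvec" (3), from world to camera coordinates, as OpenCV has them. Camera axes: x right, y down, z forward; pixel columns grow to the right and rows downward; lengths in m; the calibration is good to about 2 mm. A picture is of the moment at which its call begins. get_calibration takes no time and is no camera call.
- manip.close_job(): hands the job in, once; it reports no verdict.
The state is a dict: "t": time; "joint_pos": joint angles; "qd": joint speeds; "joint_torque": joint torques, N m; "tcp_pos": TCP position; "orientation": TCP orientation; "force": force on the tool from outside, world axes, zero at the start; "wrist_torque": the same for the moment, N m; "gripper_width": finger opening in m.
Only numpy, scipy, OpenCV 4.12 (cv2) and the standard library are available. Lean on these libraries where they do the work, as an engineer would, in place of code of your own. Each camera call takes 0.05 s, during which the arm holds its last target.

## Working session

There is one attempt and no reset: what is moved stays moved. The work goes in short steps, Python scripts to look and compute and a shell command to move; the robot and the scene stay as the last step left them, time stands still between calls to the robot, and variables do not carry over. Pictures are saved under pics/ and viewed, and the job is handed in when it is done.

```bash
ls; mkdir -p pics
python3 - <<'E'
from workcell import manip
import cv2, numpy as np
print(manip.get_state())
for n in ("scene","top"):
    im,d=manip.camera(n); cv2.imwrite(f"pics/{n}0.png",im[:,:,::-1]); np.savez(f"{n}0.npz",im=im,d=d)
    c=manip.get_calibration(n); print(n,c, "campos",-cv2.Rodrigues(np.array(c["rvec"]))[0].T@np.array(c["tvec"]).ravel())
E
```

```text
pics
{'t': 0.0, 'joint_pos': array([-1.3421952 ,  0.53715445, -0.00443423,  1.53887518,  0.0026101 ,
        1.06726213, -0.07119551]), 'qd': array([ 0.001215  , -0.00116713, -0.00155842, -0.00231669, -0.0022771 ,
        0.00160132,  0.00046125]), 'joint_torque': array([-2.64392129e-04, -5.70987940e+01,  9.90677252e-01, -2.51606029e+01,
       -5.62619430e-02,  1.76643283e-02,  1.67031058e-04]), 'tcp_pos': array([0.18876186, 0.62164566, 0.40384566]), 'orientation': array([-0.56760132,  0.56838919,  0.42071541, -0.42161714]), 'force': array([ 0.14851012,  0.9689823 , -0.20792924]), 'wrist_torque': array([0.04710205, 0.0123281 , 0.01838836]), 'gripper_width': 0.0881777232222308}
scene {'mtx': array([[384.03528064,   0.        , 278.23493033],
       [  0.        , 384.03528064, 202.17886667],
       [  0.        ,   0.        ,   1.        ]]), 'rvec': array([ 1.11152247,  2.46093994, -0.91284235]), 'tvec': array([ 0.38385427, -0.23681115,  1.49225549])} campos [1.12243796 0.47121958 0.97382504]
top {'mtx': array([[415.18180243,   0.        , 276.32134437],
       [  0.        , 415.18180243, 208.80954096],
       [  0.        ,   0.        ,   1.        ]]), 'rvec': array([ 2.19352162, -2.16106969,  0.09542018]), 'tvec': array([-0.03329982,  0.5548448 ,  1.13132292])} campos [ 0.45505857 -0.024909    1.17522526]
```

View pics/scene0.png

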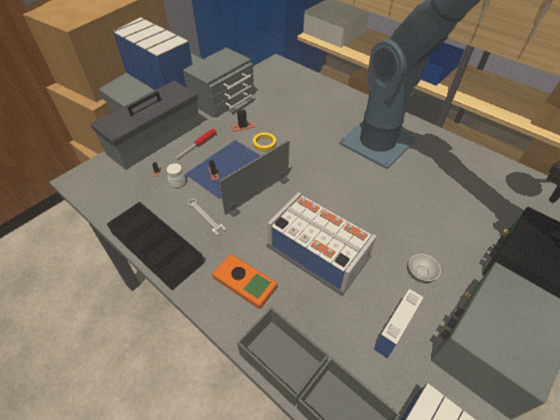

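View pics/top0.png

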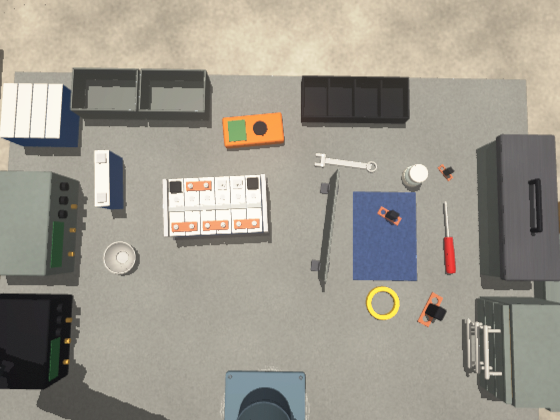

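```bash
cat > h.py <<'E'
import numpy as np, cv2
from workcell import manip
def cal(n):
    c=manip.get_calibration(n); return np.array(c["mtx"]),cv2.Rodrigues(np.array(c["rvec"]))[0],np.array(c["tvec"]).ravel()
def ray(n,uv,z):
    K,R,t=cal(n); uv=np.atleast_2d(np.float64(uv))
    d=(np.linalg.inv(K)@np.c_[uv,np.ones(len(uv))].T).T@R; o=-R.T@t
    return o+d*((z-o[2])/d[:,2])[:,None]
def cloud(n,d):
    K,R,t=cal(n); v,u=np.mgrid[:d.shape[0],:d.shape[1]]
    p=np.stack([(u-K[0,2])/K[0,0]*d,(v-K[1,2])/K[1,1]*d,d],-1)
    return (p-t)@R
def proj(n,P):
    K,R,t=cal(n); return cv2.projectPoints(np.float64(np.atleast_2d(P)),cv2.Rodrigues(R)[0],t,K,None)[0][:,0]
E
python3 - <<'E'
from h import *
z=np.load("top0.npz");im=z["im"]
a=cv2.resize(im[165:250,155:280],None,fx=6,fy=6,interpolation=cv2.INTER_CUBIC)
cv2.imwrite("pics/packtop.png",a[:,:,::-1])
a=cv2.resize(im[150:340,310:470],None,fx=3.1,fy=3.1,interpolation=cv2.INTER_CUBIC)
cv2.imwrite("pics/linktop.png",a[:,:,::-1])
z=np.load("scene0.npz");im=z["im"]
a=cv2.resize(im[180:290,255:385],None,fx=5,fy=5,interpolation=cv2.INTER_CUBIC)
cv2.imwrite("pics/packscene.png",a[:,:,::-1])
E
```

```text
(no output)
```

View pics/packtop.png

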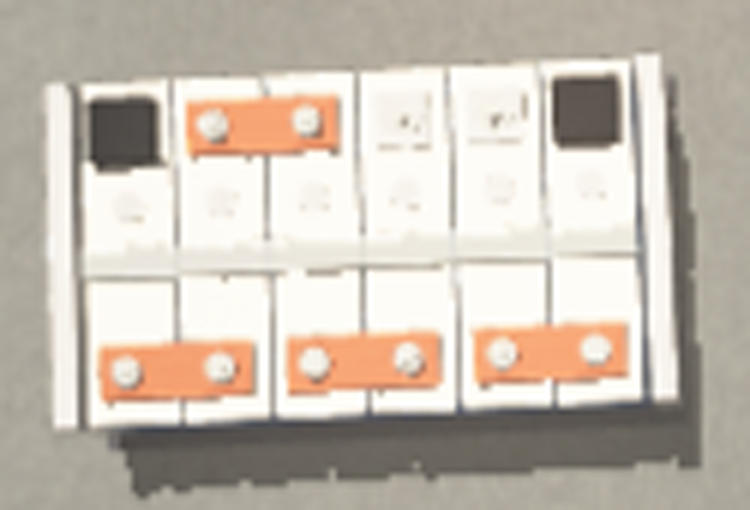

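View pics/linktop.png

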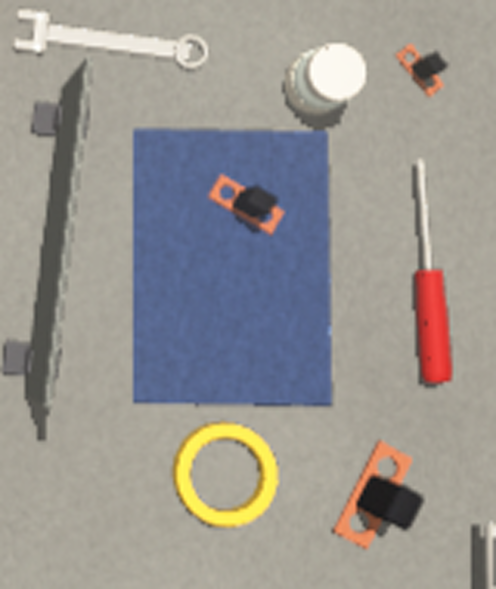

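View pics/packscene.png

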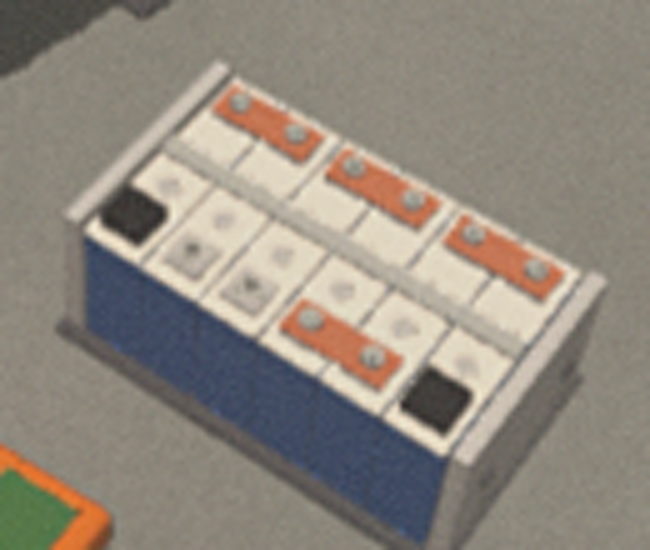

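Run:
```python
from h import *
from scipy.spatial.transform import Rotation as Ro
s=manip.get_state(); q=s["orientation"]; print("R\n",Ro.from_quat(np.r_[q[1:],q[0]]).as_matrix().round(3))
for n in("top","scene"):
    z=np.load(n+"0.npz");im=z["im"];P=cloud(n,z["d"])
    hsv=cv2.cvtColor(im,cv2.COLOR_RGB2HSV)
    m=((hsv[...,0]<14)&(hsv[...,1]>110)&(hsv[...,2]>120)).astype(np.uint8)
    cs,_=cv2.findContours(m,cv2.RETR_EXTERNAL,cv2.CHAIN_APPROX_NONE)
    for c in cs:
        if cv2.contourArea(c)<15: continue
        (u,v)=c[:,0].mean(0); k=np.zeros_like(m); cv2.drawContours(k,[c],-1,1,-1)
        pz=P[k>0][:,2]; zt=0.113 if np.median(pz)>.09 else 0.007
        w=ray(n,c[:,0],zt)[:,:2].astype(np.float32)
        r=cv2.minAreaRect(w*1000)
        print(n,"px",int(u),int(v),"A",cv2.contourArea(c),"zmed %.3f"%np.median(pz),"rect",np.round(r[0],1),np.round(r[1],1),round(r[2],1))
```

```text
R
 [[ 0.29  -0.    -0.957]
 [ 0.957 -0.002  0.29 ]
 [-0.002 -1.    -0.   ]]
top px 428 308 A 140.5 zmed 0.002 rect [ 284.5 -453.6] [32.9 90.6] 62.4
top px 449 254 A 294.0 zmed 0.021 rect [ 434.6 -511.4] [100.6  26.9] 3.2
top px 183 226 A 184.5 zmed 0.112 rect [499.  210.4] [22.2 62.2] 4.4
top px 215 225 A 178.0 zmed 0.112 rect [503.6 131.3] [20.5 61.6] 0.9
top px 247 223 A 142.0 zmed 0.112 rect [509.   51.8] [22.3 62.2] 4.2
top px 396 220 A 15.5 zmed 0.005 rect [ 529.5 -364.9] [15.7 22.2] 45.1
top px 382 211 A 54.0 zmed 0.004 rect [ 553.1 -325. ] [23.3 23.8] 56.3
top px 199 185 A 142.5 zmed 0.112 rect [604.4 177.7] [22.7 62.5] 4.1
top px 259 128 A 177.5 zmed 0.036 rect [789.2  26.7] [43.9 45.8] 64.8
top px 252 129 A 193.0 zmed 0.027 rect [783.2  46. ] [ 91.3 172.3] 6.4
scene px 245 280 A 1727.5 zmed 0.030 rect [775.3  40.6] [ 92.9 178.3] 6.4
scene px 322 248 A 87.0 zmed 0.112 rect [606.4 179.6] [22.  62.9] 4.0
scene px 354 231 A 79.0 zmed 0.111 rect [500.5 213. ] [21.9 63.1] 3.7
scene px 330 217 A 71.0 zmed 0.111 rect [505.3 133.6] [22.9 62.3] 5.0
scene px 308 204 A 61.0 zmed 0.111 rect [510.2  54.4] [21.8 62. ] 3.7
scene px 204 136 A 101.5 zmed 0.021 rect [ 426.7 -517.1] [105.3  28.3] 2.6
scene px 242 126 A 54.0 zmed 0.002 rect [ 286.5 -450.2] [35.2 88.7] 62.7
```

Run:
```python
from h import *
# pack fit
loc=np.array([[-52,80],[-52,0],[-52,-80],[52,40]])
for nm,W in {"top":[[499,210.4],[503.6,131.3],[509,51.8],[604.4,177.7]],"scene":[[500.5,213],[505.3,133.6],[510.2,54.4],[606.4,179.6]]}.items():
    W=np.array(W); a=W-W.mean(0); b=loc-loc.mean(0)
    psi=np.arctan2((b[:,0]*a[:,1]-b[:,1]*a[:,0]).sum(),(a*b).sum()); R=np.array([[np.cos(psi),-np.sin(psi)],[np.sin(psi),np.cos(psi)]])
    t=W.mean(0)-R@loc.mean(0); print(nm,"psi",np.degrees(psi),"t",t,"res",np.abs(W-(loc@R.T+t)).max().round(2),"pair3",R@[52,-40]+t,"studs px",proj(nm,[np.r_[(R@[52,y]+t)/1000,.122] for y in(-20,-60)]).round(1).tolist())
for n,b in(("top",(370,200,410,230)),("scene",(200,150,228,185))):
    z=np.load(n+"0.npz");im=z["im"];d=z["d"];P=cloud(n,d);u0,v0,u1,v1=b
    s=12
    hsv=cv2.cvtColor(im,cv2.COLOR_RGB2HSV)
    m=(((hsv[...,0]<20)|(hsv[...,0]>170))&(hsv[...,1]>70)&(hsv[...,2]>60)).astype(np.uint8)
    k=np.zeros_like(m);k[v0:v1,u0:u1]=m[v0:v1,u0:u1]
    pts=np.argwhere(k)[:,::-1]; w=ray(n,pts,.007)[:,:2].astype(np.float32)*1000
    r=cv2.minAreaRect(w); print(n,"plate",len(pts),r)
    g=np.zeros_like(m); g[v0:v1,u0:u1]=((hsv[...,2]<50)&(P[...,2]>0.045))[v0:v1,u0:u1]
    q=P[g>0]; print(" grip pts",len(q),"z",np.percentile(q[:,2],[5,50,95]).round(4))
    gp=np.argwhere((g>0)&(P[...,2]>0.054))[:,::-1]; w=ray(n,gp,.059)[:,:2].astype(np.float32)*1000; print(" gripTop",len(gp),cv2.minAreaRect(w),w.mean(0))
    # big crop
    cv2.imwrite(f"pics/link_{n}.png",cv2.resize(im[v0:v1,u0:u1],None,fx=s,fy=s,interpolation=cv2.INTER_CUBIC)[:,:,::-1])
    # screen
    sm=(P[...,2]>0.145)&(P[...,2]<0.172)&(P[...,1]<-0.08)&(P[...,1]>-0.28)&(P[...,0]>.3)&(P[...,0]<.75)
    q=P[sm]; print(" screen top",len(q),cv2.minAreaRect((q[:,:2]*1000).astype(np.float32)))
```

```text
top psi 3.6889011463225576 t [555.5895206  134.49353298] res 0.58 pair3 [610.05534178  97.92203693] studs px [[220.9, 183.8], [236.5, 183.1]]
scene psi 3.4592444945931042 t [557.15601257 136.73702215] res 0.65 pair3 [611.47480838  99.94750704] studs px [[304.4, 235.1], [292.6, 227.9]]
top plate 108 ((542.7076416015625, -342.98541259765625), (66.18917846679688, 24.02464485168457), 59.45270919799805)
 grip pts 3 z [0.0461 0.0464 0.0501]
 gripTop 0 ((0.0, 0.0), (0.0, 0.0), 0.0) [nan nan]
 screen top 348 ((508.8019714355469, -161.25900268554688), (6.960717678070068, 279.7059326171875), 83.3191146850586)
scene plate 53 ((542.4521484375, -340.6785583496094), (67.64905548095703, 24.5665225982666), 57.644813537597656)
 grip pts 9 z [0.0462 0.0525 0.0557]
 gripTop 2 ((550.4315795898438, -335.3256530761719), (9.996636390686035, 0.0), -132.163330078125) [ 550.4316  -335.32565]
 screen top 332 ((507.446044921875, -158.1690673828125), (12.080316543579102, 279.65850830078125), 82.58393096923828)<stdin>:18: RuntimeWarning: Mean of empty slice.
  ret = um.true_divide(
```

View pics/link_top.png

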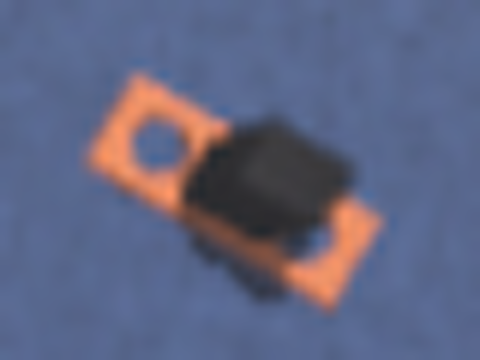

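View pics/link_scene.png

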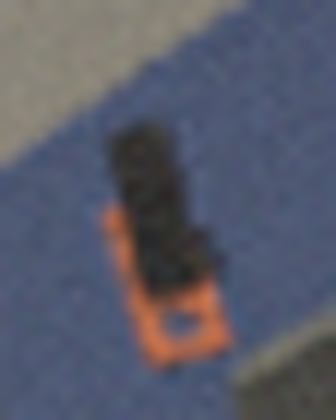

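```bash
python3 -m pendant '[{"jaw":1,"dz":-2,"dx":-0.05,"yaw":0.03},{"jaw":1,"dz":-3.9,"dx":-0.15,"yaw":0.06},{"jaw":1,"dz":-3.9,"dx":-0.15,"yaw":0.06},{"jaw":1,"dz":-3.9,"dx":-0.15,"yaw":0.06},{"jaw":1,"dz":-3.9,"dx":-0.15,"yaw":0.06},{"jaw":1,"dz":-3.9,"dx":-0.15,"yaw":0.06},{"jaw":1,"dz":-3.9,"dx":-0.15,"yaw":0.06},{"jaw":1,"dz":-3.9,"dx":-0.15,"yaw":0.06},{"jaw":1,"dz":-3.9,"dx":-0.15,"yaw":0.06},{"jaw":1,"dz":-3.9,"dx":-0.15,"yaw":0.06}]' 20
```

```text
validation failed for argument at $[0]...
```

```bash
python3 -m pendant '[{"jaw":1,"dx":-0.05,"dy":0,"dz":-2,"yaw":0.03},{"jaw":1,"dx":-0.15,"dy":0,"dz":-3.9,"yaw":0.06},{"jaw":1,"dx":-0.15,"dy":0,"dz":-3.9,"yaw":0.06},{"jaw":1,"dx":-0.15,"dy":0,"dz":-3.9,"yaw":0.06},{"jaw":1,"dx":-0.15,"dy":0,"dz":-3.9,"yaw":0.06},{"jaw":1,"dx":-0.15,"dy":0,"dz":-3.9,"yaw":0.06},{"jaw":1,"dx":-0.15,"dy":0,"dz":-3.9,"yaw":0.06},{"jaw":1,"dx":-0.15,"dy":0,"dz":-3.9,"yaw":0.06},{"jaw":1,"dx":-0.15,"dy":0,"dz":-3.9,"yaw":0.06},{"jaw":1,"dx":-0.15,"dy":0,"dz":-3.9,"yaw":0.06}]' 20
```

```text
t: 0.93
tcp_pos: [0.4958, 0.4164, 0.4045]
orientation: [-0.664, 0.664, 0.243, -0.243]
force: [0.3, 0.8, 0.5]
gripper_width: 0.088
```

```bash
python3 -m pendant '[{"jaw":1,"dx":-0.13,"dy":0,"dz":-4.0,"yaw":0.062},{"jaw":1,"dx":-0.13,"dy":0,"dz":-4.0,"yaw":0.062},{"jaw":1,"dx":-0.13,"dy":0,"dz":-4.0,"yaw":0.062},{"jaw":1,"dx":-0.13,"dy":0,"dz":-4.0,"yaw":0.062},{"jaw":1,"dx":-0.13,"dy":0,"dz":-4.0,"yaw":0.062},{"jaw":1,"dx":-0.13,"dy":0,"dz":-4.0,"yaw":0.062},{"jaw":1,"dx":-0.13,"dy":0,"dz":-4.0,"yaw":0.062},{"jaw":1,"dx":-0.13,"dy":0,"dz":-4.0,"yaw":0.062},{"jaw":1,"dx":-0.13,"dy":0,"dz":-4.0,"yaw":0.062},{"jaw":1,"dx":-0.13,"dy":0,"dz":-4.0,"yaw":0.062}]'
python3 -m pendant '[{"jaw":1,"dx":-0.13,"dy":0,"dz":-4.0,"yaw":0.062},{"jaw":1,"dx":-0.13,"dy":0,"dz":-4.0,"yaw":0.062},{"jaw":1,"dx":-0.13,"dy":0,"dz":-4.0,"yaw":0.062},{"jaw":1,"dx":-0.13,"dy":0,"dz":-4.0,"yaw":0.062},{"jaw":1,"dx":-0.13,"dy":0,"dz":-4.0,"yaw":0.062},{"jaw":1,"dx":-0.13,"dy":0,"dz":-4.0,"yaw":0.062},{"jaw":1,"dx":-0.13,"dy":0,"dz":-4.0,"yaw":0.062},{"jaw":1,"dx":-0.13,"dy":0,"dz":-4.0,"yaw":0.062},{"jaw":1,"dx":-0.1,"dy":0,"dz":-2.5,"yaw":0.05},{"jaw":1,"dx":0,"dy":0,"dz":0,"yaw":0}]'
cat >> h.py <<'E'
from scipy.spatial.transform import Rotation as Ro
def tgt(xyz,ang):
    "xyz of grasp point target (m), tool-x azimuth deg -> remaining tool-frame shift (cm), yaw (rad)"
    s=manip.get_state(); q=s["orientation"]; R=Ro.from_quat(np.r_[q[1:],q[0]]).as_matrix()
    g=s["tcp_pos"]+.147*R[:,1]
    a=np.degrees(np.arctan2(R[1,0],R[0,0]))
    print("t %.2f"%s["t"],"grasp",g.round(4),"az",a.round(2),"tilt",R[2].round(4),"F",s["force"].round(1),"w",round(s["gripper_width"],4))
    print("need cm",(R.T@(np.array(xyz)-g)*100).round(2),"yaw",round(np.radians(a-ang),4),"joints",s["joint_pos"].round(2))
E
python3 - <<'E'
from h import *
tgt([.5425,-.342,.042],-31)
for n in("top","scene"):
    im,d=manip.camera(n); cv2.imwrite(f"pics/{n}1.png",im[:,:,::-1]); np.savez(f"{n}1.npz",im=im,d=d)
E
```

```text
t: 1.77
tcp_pos: [0.6454, 0.052, 0.4046]
orientation: [-0.706, 0.707, 0.029, -0.029]
force: [-0.8, -0.0, -0.3]
gripper_width: 0.088
t: 2.6
tcp_pos: [0.5779, -0.2882, 0.4052]
orientation: [-0.686, 0.689, -0.166, 0.166]
force: [-0.6, -0.4, 0.1]
gripper_width: 0.0883
t 2.60 grasp [ 0.5776 -0.2889  0.2582] az -27.16 tilt [ 2.0e-04 -1.0e+00 -5.2e-03] F [-0.6 -0.4  0.1] w 0.0883
need cm [-0.7  21.65 -6.22] yaw 0.067 joints [ 0.01  0.58  0.57  1.58 -0.34  1.08  0.19]
```

View pics/scene1.png

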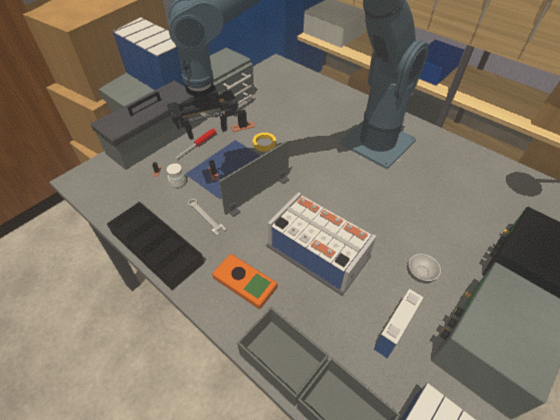

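```bash
python3 -m pendant '[{"jaw":1,"dx":-0.1,"dy":0.5,"dz":-1.2,"yaw":0.01},{"jaw":1,"dx":-0.1,"dy":1.5,"dz":-1.2,"yaw":0.01},{"jaw":1,"dx":-0.1,"dy":2,"dz":-1.2,"yaw":0.01},{"jaw":1,"dx":-0.1,"dy":2,"dz":-1.2,"yaw":0.01},{"jaw":1,"dx":-0.1,"dy":2,"dz":-1.2,"yaw":0.01},{"jaw":1,"dx":-0.1,"dy":2,"dz":-0.2,"yaw":0.01},{"jaw":1,"dx":-0.1,"dy":2,"dz":0,"yaw":0.007},{"jaw":1,"dx":0,"dy":1,"dz":0,"yaw":0},{"jaw":1,"dx":0,"dy":0,"dz":0,"yaw":0},{"jaw":1,"dx":0,"dy":0,"dz":0,"yaw":0}]'
python3 - <<'E'
from h import *
tgt([.5425,-.342,.042],-31)
for n in("top","scene"):
    im,d=manip.camera(n); cv2.imwrite(f"pics/{n}2.png",im[:,:,::-1]); np.savez(f"{n}2.npz",im=im,d=d)
im=np.load("scene2.npz")["im"]
cv2.imwrite("pics/s2c.png",cv2.resize(im[60:210,130:320],None,fx=4,fy=4,interpolation=cv2.INTER_CUBIC)[:,:,::-1])
E
```

```text
t: 3.53
tcp_pos: [0.5481, -0.3312, 0.2746]
orientation: [0.683, -0.683, 0.184, -0.183]
force: [0.5, -0.1, -1.0]
gripper_width: 0.0884
t 3.53 grasp [ 0.5481 -0.3312  0.1276] az -30.11 tilt [-6.e-04 -1.e+00  2.e-04] F [ 0.5 -0.1 -1. ] w 0.0884
need cm [ 0.06  8.56 -1.22] yaw 0.0155 joints [ 0.13  0.73  0.5   1.68 -0.44  0.85  0.3 ]
```

View pics/s2c.png

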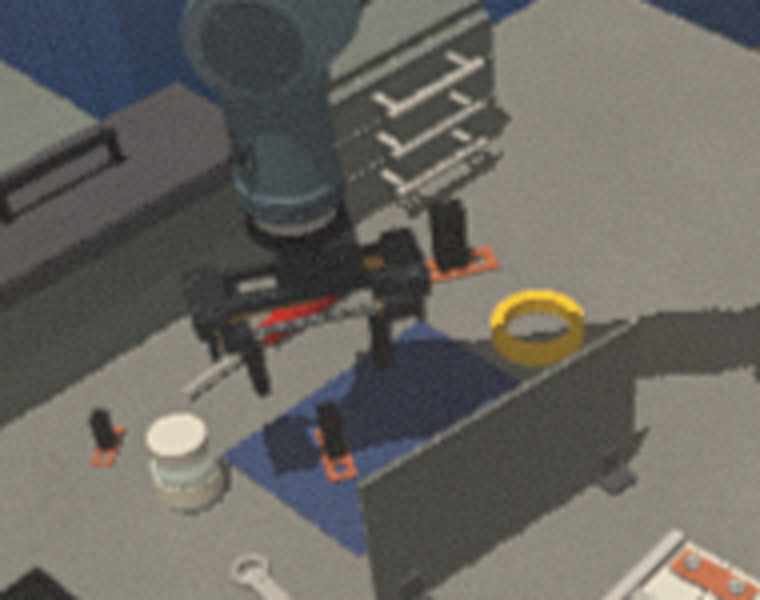

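Run:
```python
from h import *
print(ray("top",[[418,174]],.07), ray("top",[[412,184]],.0))
z=np.load("scene0.npz");P=cloud("scene",z["d"]);q=P[160:190,164:188].reshape(-1,3);q=q[(q[:,2]>.012)]
print(cv2.minEnclosingCircle((q[:,:2]*1000).astype(np.float32)),np.median(q,0),q[:,2].max())
h=q[q[:,2]>.05]; print(h.mean(0))
```

```text
[[ 0.65108304 -0.40512935  0.07      ]] [[ 0.63433584 -0.41163287  0.        ]]
((883.087890625, 22.055267333984375), 508.9569091796875) [ 0.66161915 -0.39062113  0.05225344] 0.9738250356387738
[ 0.6597231  -0.39430772  0.07122472]
```

```bash
python3 -m pendant '[{"jaw":0.6,"dx":0.02,"dy":0,"dz":-0.4,"yaw":0.005},{"jaw":0.6,"dx":0.02,"dy":0.5,"dz":-0.4,"yaw":0.005},{"jaw":0.6,"dx":0.02,"dy":1,"dz":-0.4,"yaw":0.005},{"jaw":0.6,"dx":0,"dy":1,"dz":0,"yaw":0},{"jaw":0.6,"dx":0,"dy":1,"dz":0,"yaw":0},{"jaw":0.6,"dx":0,"dy":1,"dz":0,"yaw":0},{"jaw":0.6,"dx":0,"dy":1,"dz":0,"yaw":0},{"jaw":0.6,"dx":0,"dy":0,"dz":0,"yaw":0},{"jaw":0.6,"dx":0,"dy":0,"dz":0,"yaw":0},{"jaw":0.6,"dx":0,"dy":0,"dz":0,"yaw":0}]'
python3 - <<'E'
from h import *
tgt([.5425,-.342,.043],-31)
for n in("top","scene"):
    im,d=manip.camera(n); cv2.imwrite(f"pics/{n}3.png",im[:,:,::-1]); np.savez(f"{n}3.npz",im=im,d=d)
im=np.load("scene3.npz")["im"]
cv2.imwrite("pics/s3c.png",cv2.resize(im[100:220,150:280],None,fx=5,fy=5,interpolation=cv2.INTER_CUBIC)[:,:,::-1])
E
```

```text
t: 4.47
tcp_pos: [0.5423, -0.3425, 0.2199]
orientation: [-0.681, 0.681, -0.189, 0.189]
force: [-0.4, -1.2, 1.1]
gripper_width: 0.0528
t 4.47 grasp [ 0.5424 -0.3426  0.0729] az -31.05 tilt [ 3.e-04 -1.e+00 -1.e-04] F [-0.4 -1.2  1.1] w 0.0528
need cm [-0.02  2.99  0.06] yaw -0.0008 joints [ 0.18  0.81  0.46  1.69 -0.48  0.76  0.33]
```

View pics/s3c.png

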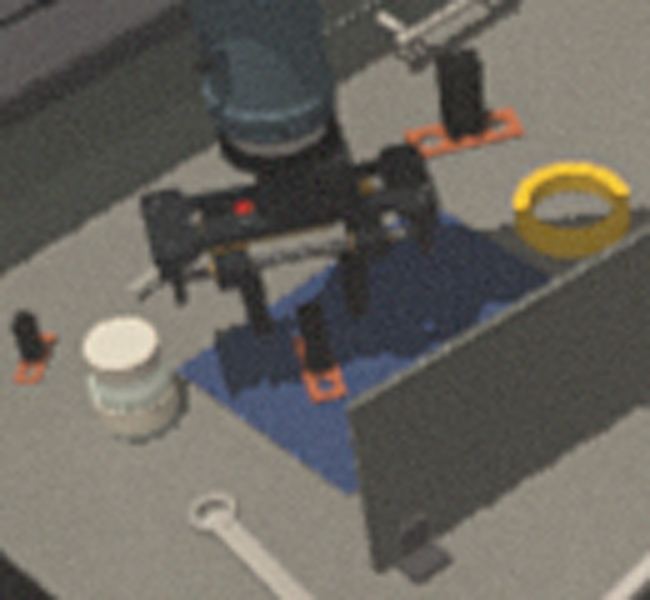

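```bash
python3 -m pendant '[{"jaw":0.6,"dx":0,"dy":0.7,"dz":0,"yaw":0},{"jaw":0.6,"dx":0,"dy":0.8,"dz":0,"yaw":0},{"jaw":0.6,"dx":0,"dy":0.8,"dz":0,"yaw":0},{"jaw":0.6,"dx":0,"dy":0.6,"dz":0,"yaw":0},{"jaw":0.6,"dx":0,"dy":0,"dz":0,"yaw":0},{"jaw":0.4,"dx":0,"dy":0,"dz":0,"yaw":0},{"jaw":0.3,"dx":0,"dy":0,"dz":0,"yaw":0},{"jaw":0.2,"dx":0,"dy":0,"dz":0,"yaw":0},{"jaw":0.1,"dx":0,"dy":0,"dz":0,"yaw":0},{"jaw":0.05,"dx":0,"dy":0,"dz":0,"yaw":0}]' 30
python3 -m pendant '[{"jaw":0,"dx":0,"dy":0,"dz":0,"yaw":0},{"jaw":0,"dx":0,"dy":0,"dz":0,"yaw":0},{"jaw":0,"dx":0,"dy":0,"dz":0,"yaw":0},{"jaw":0,"dx":0,"dy":0,"dz":0,"yaw":0},{"jaw":0,"dx":0,"dy":-0.3,"dz":0,"yaw":0},{"jaw":0,"dx":0,"dy":-0.7,"dz":0,"yaw":0},{"jaw":0,"dx":0,"dy":-1,"dz":0,"yaw":0},{"jaw":0,"dx":0,"dy":-1,"dz":0,"yaw":0},{"jaw":0,"dx":0,"dy":-1,"dz":0,"yaw":0},{"jaw":0,"dx":0,"dy":0,"dz":0,"yaw":0}]' 30
python3 - <<'E'
from h import *
tgt([.5425,-.342,.043],-31)
for n in("top","scene"):
    im,d=manip.camera(n); cv2.imwrite(f"pics/{n}4.png",im[:,:,::-1]); np.savez(f"{n}4.npz",im=im,d=d)
im=np.load("scene4.npz")["im"]
cv2.imwrite("pics/s4c.png",cv2.resize(im[100:220,150:280],None,fx=5,fy=5,interpolation=cv2.INTER_CUBIC)[:,:,::-1])
E
```

```text
t: 5.4
tcp_pos: [0.5423, -0.3425, 0.1911]
orientation: [-0.681, 0.681, -0.189, 0.189]
force: [0.7, 0.1, 0.2]
gripper_width: 0.0212
t: 6.23
tcp_pos: [0.543, -0.3431, 0.2336]
orientation: [-0.681, 0.682, -0.188, 0.191]
force: [0.6, 0.4, -0.5]
gripper_width: 0.0179
t 6.23 grasp [ 0.5435 -0.3435  0.0866] az -31.06 tilt [ 0.0042 -1.      0.    ] F [ 0.6  0.4 -0.5] w 0.0179
need cm [-0.18  4.36  0.07] yaw -0.001 joints [ 0.17  0.79  0.47  1.68 -0.47  0.78  0.33]
```

View pics/s4c.png

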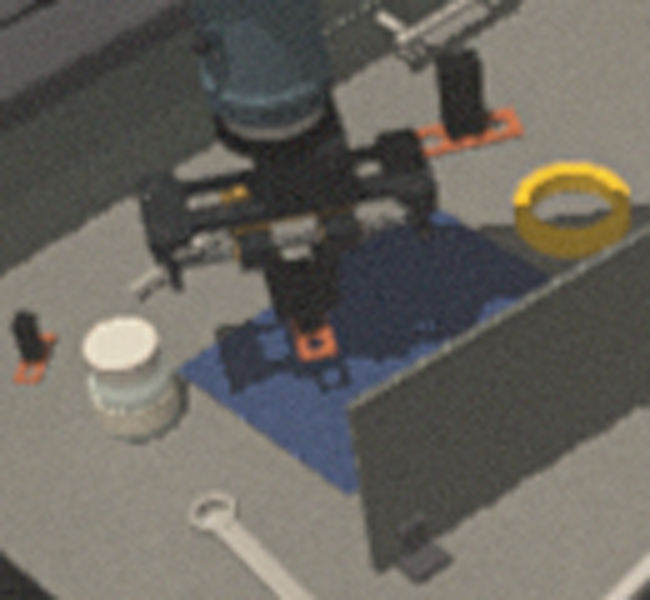

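```bash
python3 -m pendant '[{"jaw":0,"dx":0,"dy":-1,"dz":0,"yaw":0},{"jaw":0,"dx":0,"dy":-2,"dz":0,"yaw":0},{"jaw":0,"dx":0,"dy":-2.5,"dz":0,"yaw":0},{"jaw":0,"dx":0,"dy":-2.5,"dz":0,"yaw":0},{"jaw":0,"dx":0,"dy":-2.5,"dz":0,"yaw":0},{"jaw":0,"dx":0,"dy":-2.5,"dz":0,"yaw":0},{"jaw":0,"dx":0,"dy":-2.5,"dz":0,"yaw":0},{"jaw":0,"dx":0,"dy":-1.5,"dz":0,"yaw":0},{"jaw":0,"dx":0,"dy":-0.5,"dz":0,"yaw":0},{"jaw":0,"dx":0,"dy":0,"dz":0,"yaw":0}]'
python3 - <<'E'
from h import *
tgt([.5425,-.05,.262],-31)
for n in("top","scene"):
    im,d=manip.camera(n); cv2.imwrite(f"pics/{n}5.png",im[:,:,::-1]); np.savez(f"{n}5.npz",im=im,d=d)
im=np.load("scene5.npz")["im"]
cv2.imwrite("pics/s5c.png",cv2.resize(im[60:220,120:290],None,fx=3.7,fy=3.7,interpolation=cv2.INTER_CUBIC)[:,:,::-1])
E
```

```text
t: 7.17
tcp_pos: [0.5423, -0.3426, 0.407]
orientation: [-0.681, 0.681, -0.189, 0.19]
force: [1.0, 1.0, -1.1]
gripper_width: 0.0177
t 7.17 grasp [ 0.5425 -0.3427  0.26  ] az -31.06 tilt [ 2.e-03 -1.e+00  3.e-04] F [ 1.   1.  -1.1] w 0.0177
need cm [-15.1   -0.23  25.08] yaw -0.001 joints [ 0.1   0.58  0.59  1.59 -0.35  1.08  0.23]
```

View pics/s5c.png

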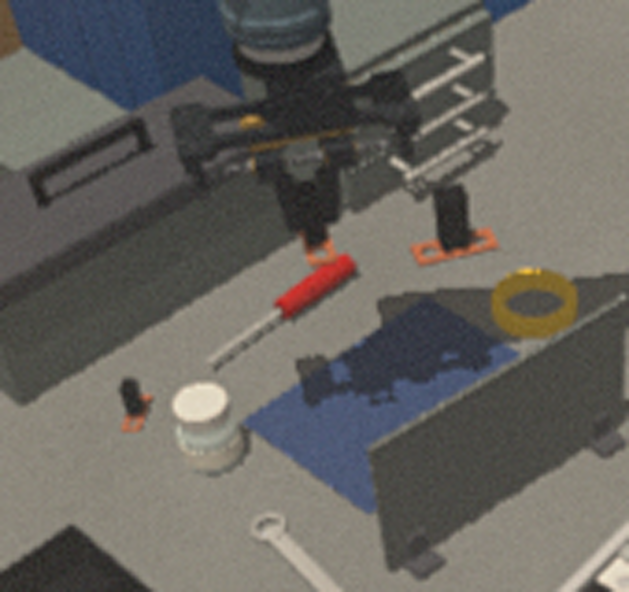

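Link is held level, underside near z = 0.22. Crossing the screen top next.

```bash
python3 -m pendant '[{"jaw":0,"dx":-0.6,"dy":0,"dz":1.0,"yaw":0},{"jaw":0,"dx":-1.2,"dy":0,"dz":2.0,"yaw":0},{"jaw":0,"dx":-1.6,"dy":0,"dz":2.7,"yaw":0},{"jaw":0,"dx":-1.8,"dy":0,"dz":3.0,"yaw":0},{"jaw":0,"dx":-1.8,"dy":0,"dz":3.0,"yaw":0},{"jaw":0,"dx":-1.8,"dy":0,"dz":3.0,"yaw":0},{"jaw":0,"dx":-1.8,"dy":0,"dz":3.0,"yaw":0},{"jaw":0,"dx":-1.8,"dy":0,"dz":3.0,"yaw":0},{"jaw":0,"dx":-1.6,"dy":0,"dz":2.7,"yaw":0},{"jaw":0,"dx":-1.1,"dy":0,"dz":1.8,"yaw":0}]'
python3 - <<'E'
from h import *
tgt([.6108,.099,.25],3.6)
E
```

```text
t: 8.1
tcp_pos: [0.5421, -0.044, 0.4044]
orientation: [0.682, -0.681, 0.189, -0.187]
force: [0.6, -0.7, -0.9]
gripper_width: 0.0178
t 8.10 grasp [ 0.5417 -0.0437  0.2574] az -30.82 tilt [-0.0031 -1.      0.    ] F [ 0.6 -0.7 -0.9] w 0.0178
need cm [-1.37  0.74 15.8 ] yaw -0.6007 joints [-0.45  0.4   0.58  1.85 -0.26  0.97 -0.3 ]
```

```bash
python3 -m pendant '[{"jaw":0,"dx":-0.2,"dy":0,"dz":1.7,"yaw":0},{"jaw":0,"dx":-0.2,"dy":0,"dz":2.2,"yaw":0},{"jaw":0,"dx":-0.2,"dy":0,"dz":2.6,"yaw":0},{"jaw":0,"dx":-0.2,"dy":0,"dz":2.6,"yaw":0},{"jaw":0,"dx":-0.2,"dy":0,"dz":2.6,"yaw":0},{"jaw":0,"dx":-0.2,"dy":0,"dz":2.2,"yaw":0},{"jaw":0,"dx":-0.2,"dy":0,"dz":1.4,"yaw":0},{"jaw":0,"dx":0,"dy":0,"dz":0.5,"yaw":0},{"jaw":0,"dx":0,"dy":0,"dz":0,"yaw":-0.03},{"jaw":0,"dx":0,"dy":0,"dz":0,"yaw":-0.06}]'
python3 -m pendant '[{"jaw":0,"dx":0,"dy":0,"dz":0,"yaw":-0.08},{"jaw":0,"dx":0,"dy":0,"dz":0,"yaw":-0.08},{"jaw":0,"dx":0,"dy":0,"dz":0,"yaw":-0.08},{"jaw":0,"dx":0,"dy":0,"dz":0,"yaw":-0.08},{"jaw":0,"dx":0,"dy":0,"dz":0,"yaw":-0.08},{"jaw":0,"dx":0,"dy":0,"dz":0,"yaw":-0.08},{"jaw":0,"dx":0,"dy":0,"dz":0,"yaw":-0.03},{"jaw":0,"dx":0,"dy":0,"dz":0,"yaw":0},{"jaw":0,"dx":0,"dy":0,"dz":0,"yaw":0},{"jaw":0,"dx":0,"dy":0,"dz":0,"yaw":0}]'
python3 - <<'E'
from h import *
tgt([.6108,.099,.25],3.6)
for n in("top","scene"):
    im,d=manip.camera(n); cv2.imwrite(f"pics/{n}6.png",im[:,:,::-1]); np.savez(f"{n}6.npz",im=im,d=d)
im=np.load("scene6.npz")["im"]
cv2.imwrite("pics/s6c.png",cv2.resize(im[100:290,220:400],None,fx=3.1,fy=3.1,interpolation=cv2.INTER_CUBIC)[:,:,::-1])
E
```

```text
t: 8.93
tcp_pos: [0.6118, 0.0935, 0.4049]
orientation: [-0.689, 0.69, -0.159, 0.158]
force: [0.5, -0.5, -0.4]
gripper_width: 0.0177
t: 9.77
tcp_pos: [0.6121, 0.0933, 0.4055]
orientation: [-0.707, 0.707, 0.02, -0.02]
force: [0.4, -0.5, -0.7]
gripper_width: 0.0176
t 9.77 grasp [0.612  0.0933 0.2585] az 3.22 tilt [-5.e-04 -1.e+00 -4.e-04] F [ 0.4 -0.5 -0.7] w 0.0176
need cm [-0.09  0.85  0.58] yaw -0.0066 joints [-0.5   0.5   0.39  1.64 -0.21  1.04  0.01]
```

View pics/s6c.png

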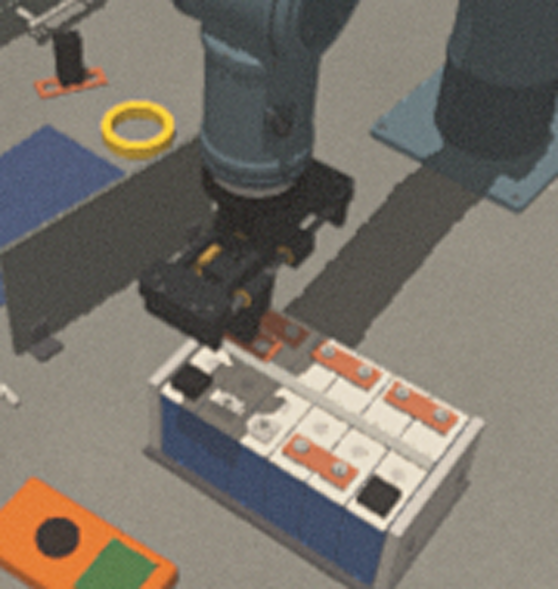

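View pics/top6.png

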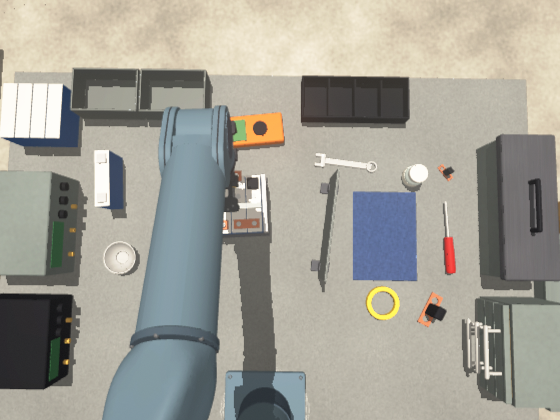

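```bash
python3 -m pendant '[{"jaw":0,"dx":-0.05,"dy":0.3,"dz":0.2,"yaw":-0.003},{"jaw":0,"dx":-0.05,"dy":0.7,"dz":0.3,"yaw":-0.003},{"jaw":0,"dx":0,"dy":1,"dz":0,"yaw":0},{"jaw":0,"dx":0,"dy":1,"dz":0,"yaw":0},{"jaw":0,"dx":0,"dy":1,"dz":0,"yaw":0},{"jaw":0,"dx":0,"dy":1,"dz":0,"yaw":0},{"jaw":0,"dx":0,"dy":0.7,"dz":0,"yaw":0},{"jaw":0,"dx":0,"dy":0.3,"dz":0,"yaw":0},{"jaw":0,"dx":0,"dy":0,"dz":0,"yaw":0},{"jaw":0,"dx":0,"dy":0,"dz":0,"yaw":0}]'
python3 - <<'E'
from h import *
tgt([.6108,.0982,.172],3.57)
for n in("top","scene"):
    im,d=manip.camera(n); cv2.imwrite(f"pics/{n}7.png",im[:,:,::-1]); np.savez(f"{n}7.npz",im=im,d=d)
im=np.load("scene7.npz")["im"]
cv2.imwrite("pics/s7c.png",cv2.resize(im[175:285,245:375],None,fx=6,fy=5.4,interpolation=cv2.INTER_CUBIC)[:,:,::-1])
im=np.load("top7.npz")["im"]
cv2.imwrite("pics/t7c.png",cv2.resize(im[150:250,150:290],None,fx=5,fy=5,interpolation=cv2.INTER_CUBIC)[:,:,::-1])
E
```

```text
t: 10.7
tcp_pos: [0.6112, 0.0988, 0.3458]
orientation: [-0.707, 0.707, 0.023, -0.022]
force: [0.1, 0.5, -1.3]
gripper_width: 0.018
t 10.70 grasp [0.6112 0.0988 0.1988] az 3.66 tilt [ 2.e-04 -1.e+00 -1.e-04] F [ 0.1  0.5 -1.3] w 0.018
need cm [-0.04  2.68 -0.05] yaw 0.0015 joints [-0.49  0.57  0.36  1.69 -0.24  0.92  0.03]
```

View pics/s7c.png

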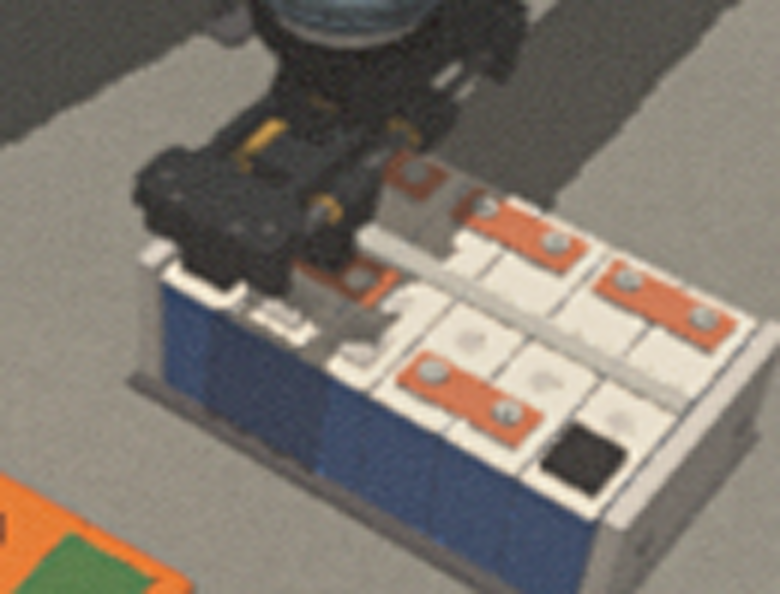

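View pics/t7c.png

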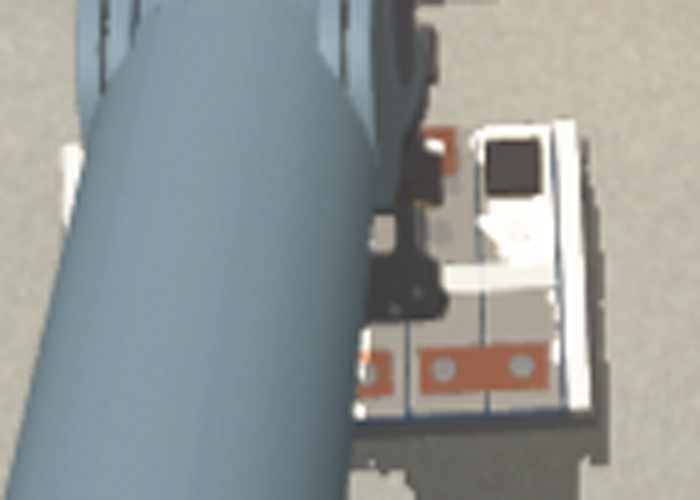

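```bash
cat > meas.py <<'E'
from h import *
def meas(k):
    s=manip.get_state(); q=s["orientation"]; R=Ro.from_quat(np.r_[q[1:],q[0]]).as_matrix(); g=s["tcp_pos"]+.147*R[:,1]
    zt=g[2]-.040+.003
    for n in("top","scene"):
        z=np.load(f"{n}{k}.npz");im=z["im"];P=cloud(n,z["d"])
        hsv=cv2.cvtColor(im,cv2.COLOR_RGB2HSV)
        m=((hsv[...,0]<18)|(hsv[...,0]>172))&(hsv[...,1]>90)&(hsv[...,2]>60)
        uv=np.argwhere(m&(P[...,2]>.127)&(P[...,2]<g[2])&(np.abs(P[...,0]-.611)<.06)&(np.abs(P[...,1]-.1)<.06))[:,::-1]
        print(n,len(uv),"z med",np.median(P[uv[:,1],uv[:,0],2]).round(4),"expect",zt.round(4))
        w=ray(n,uv,zt)
        l=(w-g)@R*1000  # tool x, -, tool z (=link y)
        print("  tool x range",l[:,0].min().round(1),l[:,0].max().round(1)," link y range",l[:,2].min().round(1),l[:,2].max().round(1))
        print("  uv bbox",uv.min(0),uv.max(0))
E
python3 -c "
from meas import *
meas(7)"
```

```text
top 26 z med 0.1603 expect 0.1623
  tool x range -10.4 10.1  link y range -33.8 -21.5
  uv bbox [235 176] [240 184]
scene 60 z med 0.1603 expect 0.1623
  tool x range -10.7 13.6  link y range -8.7 33.9
  uv bbox [294 222] [311 231]
```

```bash
python3 -m pendant '[{"jaw":0,"dx":-0.04,"dy":0.1,"dz":0,"yaw":0.001},{"jaw":0,"dx":-0.04,"dy":0.3,"dz":0,"yaw":0},{"jaw":0,"dx":0,"dy":0.5,"dz":0,"yaw":0},{"jaw":0,"dx":0,"dy":0.5,"dz":0,"yaw":0},{"jaw":0,"dx":0,"dy":0.5,"dz":0,"yaw":0},{"jaw":0,"dx":0,"dy":0.4,"dz":0,"yaw":0},{"jaw":0,"dx":0,"dy":0.2,"dz":0,"yaw":0},{"jaw":0,"dx":0,"dy":0.1,"dz":0,"yaw":0},{"jaw":0,"dx":0,"dy":0,"dz":0,"yaw":0},{"jaw":0,"dx":0,"dy":0,"dz":0,"yaw":0}]'
python3 - <<'E'
from h import *
tgt([.6104,.0988,.172],3.57)
for n in("top","scene"):
    im,d=manip.camera(n); cv2.imwrite(f"pics/{n}8.png",im[:,:,::-1]); np.savez(f"{n}8.npz",im=im,d=d)
from meas import meas
meas(8)
# holes expected vs studs, crops
im=np.load("scene8.npz")["im"]
cv2.imwrite("pics/s8c.png",cv2.resize(im[205:255,275:335],None,fx=12,fy=12,interpolation=cv2.INTER_CUBIC)[:,:,::-1])
im=np.load("top8.npz")["im"]
cv2.imwrite("pics/t8c.png",cv2.resize(im[160:210,215:270],None,fx=12,fy=12,interpolation=cv2.INTER_CUBIC)[:,:,::-1])
E
```

```text
t: 11.63
tcp_pos: [0.6103, 0.0988, 0.3198]
orientation: [-0.707, 0.707, 0.022, -0.022]
force: [-0.1, -0.2, -0.7]
gripper_width: 0.0178
t 11.63 grasp [0.6103 0.0988 0.1728] az 3.61 tilt [ 2.e-04 -1.e+00 -0.e+00] F [-0.1 -0.2 -0.7] w 0.0178
need cm [ 0.01  0.08 -0.  ] yaw 0.0007 joints [-0.48  0.6   0.35  1.71 -0.26  0.87  0.04]
top 25 z med 0.1341 expect 0.136
  tool x range -8.0 10.4  link y range -34.1 -21.4
  uv bbox [236 178] [241 185]
scene 62 z med 0.1348 expect 0.136
  tool x range -10.5 14.1  link y range -9.8 33.7
  uv bbox [294 228] [310 237]
```

View pics/s8c.png

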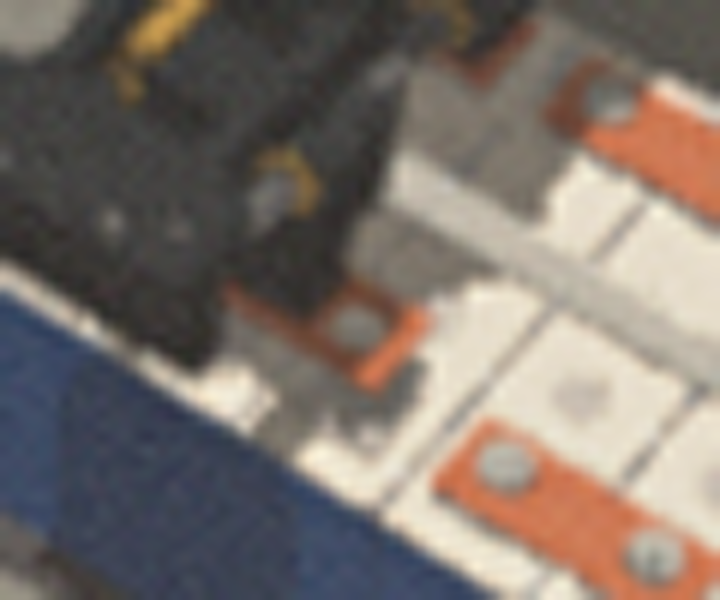

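View pics/t8c.png

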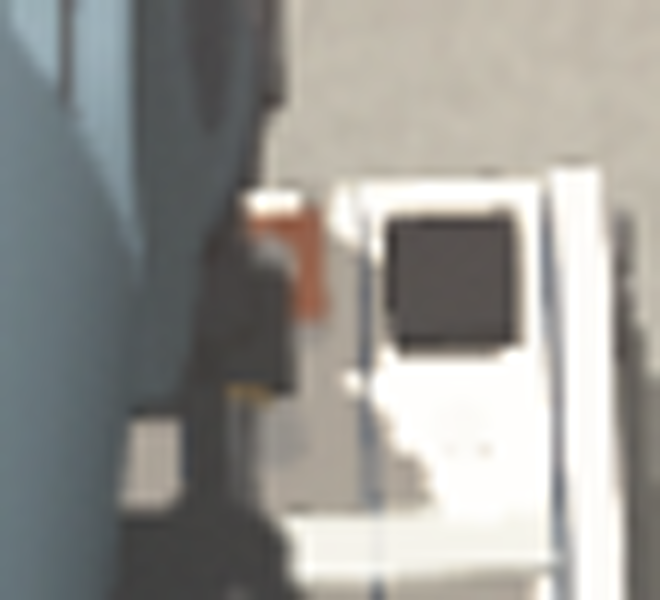

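Run:
```python
from h import *
fits={"top":(3.6,[555.59,134.49]),"scene":(3.6,[557.16,136.74])}
def W(n,p,z):
    a,t=fits[n];a=np.radians(a);R=np.array([[np.cos(a),-np.sin(a)],[np.sin(a),np.cos(a)]])
    return np.r_[(R@p+np.array(t))/1000,z]
c=lambda x,y,u0,v0:((x+.5)/12-.5+u0,(y+.5)/12-.5+v0)
for n,lab,p,obs in (("scene","hole+y",[52,-20],c(357,327,275,205)),("scene","corner +x+y",[64,-7],c(372,392,275,205)),("scene","corner -x+y",[40,-7],c(434,312,275,205)),
  ("top","corner +x-y",[64,-73],c(322,205,215,160)),("top","corner -x-y",[40,-73],c(327,322,215,160))):
    e=proj(n,W(n,p,.1355))[0]; d=(ray(n,[obs],.1355)-ray(n,[e],.1355))[0]*1000
    print(n,lab,"pred",e.round(1),"obs",np.round(obs,1),"obs-pred mm",d[:2].round(1))
```

```text
scene hole+y pred [304.7 232.2] obs [304.3 231.8] obs-pred mm [-0.3 -1.7]
scene corner +x+y pred [306.1 237.5] obs [305.5 237.2] obs-pred mm [ 0.4 -1.6]
scene corner -x+y pred [311.2 231.7] obs [310.7 230.5] obs-pred mm [-2.3 -3.5]
top corner +x-y pred [241.  177.4] obs [241.4 176.6] obs-pred mm [ 2. -1.]
top corner -x-y pred [241.3 186.8] obs [241.8 186.4] obs-pred mm [ 1.  -1.1]
```

```bash
python3 -m pendant '[{"jaw":0,"dx":-0.02,"dy":0.02,"dz":0.04,"yaw":0},{"jaw":0,"dx":0,"dy":0.02,"dz":0.04,"yaw":0},{"jaw":0,"dx":0,"dy":0,"dz":0.04,"yaw":0},{"jaw":0,"dx":0,"dy":0,"dz":0,"yaw":0},{"jaw":0,"dx":0,"dy":0,"dz":0,"yaw":0},{"jaw":0,"dx":0,"dy":0,"dz":0,"yaw":0},{"jaw":0,"dx":0,"dy":0,"dz":0,"yaw":0},{"jaw":0,"dx":0,"dy":0,"dz":0,"yaw":0},{"jaw":0,"dx":0,"dy":0,"dz":0,"yaw":0},{"jaw":0,"dx":0,"dy":0,"dz":0,"yaw":0}]'
python3 - <<'E'
from h import *
tgt([.6102,.1000,.172],3.57)
for n in("top","scene"):
    im,d=manip.camera(n); cv2.imwrite(f"pics/{n}9.png",im[:,:,::-1]); np.savez(f"{n}9.npz",im=im,d=d)
from meas import meas
meas(9); print(manip.get_state()["qd"].round(3))
im=np.load("scene9.npz")["im"]
cv2.imwrite("pics/s9c.png",cv2.resize(im[205:255,275:335],None,fx=12,fy=12,interpolation=cv2.INTER_CUBIC)[:,:,::-1])
im=np.load("top9.npz")["im"]
cv2.imwrite("pics/t9c.png",cv2.resize(im[160:210,215:270],None,fx=12,fy=12,interpolation=cv2.INTER_CUBIC)[:,:,::-1])
E
```

```text
t: 12.57
tcp_pos: [0.61, 0.1, 0.3194]
orientation: [-0.707, 0.707, 0.022, -0.022]
force: [-0.3, 0.5, -0.5]
gripper_width: 0.0178
t 12.57 grasp [0.61   0.1    0.1724] az 3.61 tilt [ 1.e-04 -1.e+00 -0.e+00] F [-0.3  0.5 -0.5] w 0.0178
need cm [0.02 0.04 0.  ] yaw 0.0007 joints [-0.49  0.6   0.35  1.71 -0.26  0.87  0.04]
top 24 z med 0.1332 expect 0.1353
  tool x range -9.9 10.8  link y range -34.6 -25.0
  uv bbox [237 178] [241 186]
scene 54 z med 0.1341 expect 0.1353
  tool x range -10.5 14.1  link y range -7.1 32.8
  uv bbox [295 228] [310 237]
[ 0.001  0.001 -0.001 -0.002  0.001 -0.001  0.   ]
```

View pics/s9c.png

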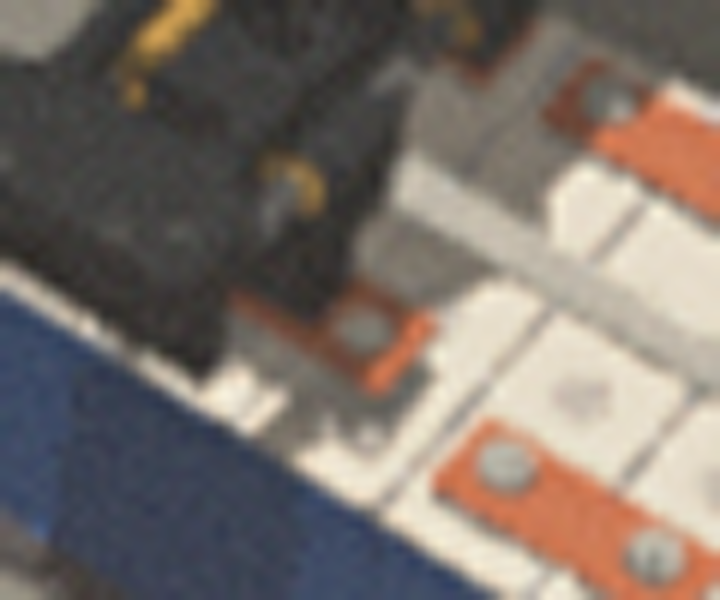

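View pics/t9c.png

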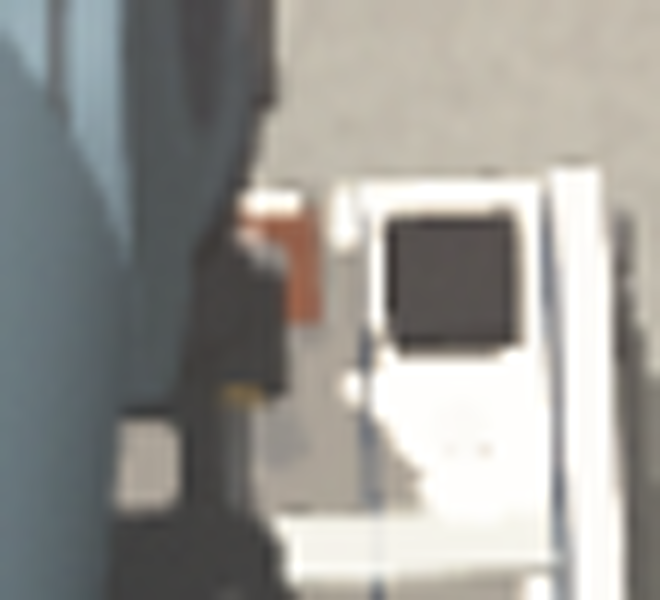

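Run:
```python
from h import *
tgt([.6102,.1000,.172],3.57)
print(manip.close_job())
```

```text
t 12.67 grasp [0.61   0.1    0.1723] az 3.61 tilt [ 0. -1. -0.] F [ 0.4  0.6 -1.8] w 0.0176
need cm [ 0.02  0.03 -0.  ] yaw 0.0008 joints [-0.49  0.6   0.35  1.71 -0.26  0.87  0.04]
the job is handed in; nothing more can be done
None
```

I picked up the middle-sized link, measured at 66 × 24 mm, by its black grip and carried it over the top of the screen. The crossing was well inside the screen's ends, with the link's underside nearly 6 cm above the top edge. I handed it in at 12.7 s, holding it still over the bare pair, pair3 (+x row, y = -40 mm).

**Last checks:**
- **Hold:** the jaws read 17.6 mm on the 18 mm grip, joint speeds were near zero, and no wrist force reading I took suggested contact.
- **Level and turn:** tilt was about 0, and the yaw was within 0.1° of the pack's.
- **Height:** the underside is about 10 mm above the stud tops by the arm's reading.
- **Centring:** before the last 1.2 mm nudge, both cameras saw the link 1–2 mm short along the pack's y. Afterwards the visible hole and edges looked within about 1 mm, judged by eye.

**Disagreements:** the two cameras differ by about 2 mm in y, which matches the calibration limit, so I averaged them. The camera depth read the plate 1–2 mm lower than the arm did, but it read the fitted links about as low, so I left the height alone. The arm and gripper hid part of the link from each camera: one showed mainly its +y hole and end, the other its -y end. The -y hole was not clearly seen at the end.

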